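# Feed the lamp on the circuit panel: set the selector, close the knife switch

### The job

With the tip of a finger, push the selector lever on the circuit panel round from its parked position until it points squarely at the block with the lamp, so that its contact sits on that block's stud. Then push the handle of the knife switch down until the blade is fully home in its jaws. Push lightly rather than gripping, close the switch only once the lever is on the lamp, and leave the plug-in blocks and the meter standing where they are.

Things in the scene. Friction and masses are not known exactly. Their poses are not given: they have to be found in the camera images.
- panel: White panel fixed to the bench, 250 x 280 x 25 mm (x, y, z), origin at the centre of its underside; its -x edge is the front, nearest the robot. Selector at its centre. Five brass studs (16 mm wide, 5 mm proud) 68 mm from the centre, 72 deg apart, the parked one towards -x. Behind each other stud, on the same ray 115 mm out, stands a plug-in block, in any order; a dark line joins them.
- selector (a joint): Angle of the selector lever about the upright axis at the panel's centre: 0 = at the parked stud (along the panel's -x), growing anticlockwise from above. Starts within 0.4 of 0. Studs with blocks at -2.513, -1.257, 1.257, 2.513; stops at -2.9 and 2.9. No detent or spring; stays where left (0.07 N m friction: 1 to 2 N near the nose).
- selector_axis (a point): Point on the lever's turning axis, on top of the black hub (44 mm diameter), 64 mm above the bench; its x axis points along the lever to the nose, z up; it turns with the lever.
- selector_nose (a point): Top of the lever's nose, 82 mm from the axis. The lever is a straight black bar from the hub to the nose, 14 mm wide with flat upright sides, its underside 34 mm and its top 58 mm above the bench (panel top: 25 mm), with a white line along the top.
- lamp: Plug-in block with a round opal-white bulb in a brass socket standing on it. Clear 40 mm square base, grey cap 42 mm square, cap top 26 mm over the origin (centre of the underside); 70 g, stands loose on the panel, square to it within 5 deg. Bulb 28 mm across, its top 68 mm above the origin.
- bulb (a point): Centre of the bulb, on the lamp block's centre line, 54 mm above its underside.
- motor: Plug-in block with a small steel motor (20 mm diameter, 26 mm long) lying on it. Clear 40 mm square base, grey cap 42 mm square, cap top 26 mm over the origin (centre of the underside); 70 g, stands loose on the panel, square to it within 5 deg. Its top is 47 mm above the origin.
- buzzer: Plug-in block with a flat black round buzzer (28 mm across) on it. Clear 40 mm square base, grey cap 42 mm square, cap top 26 mm over the origin (centre of the underside); 70 g, stands loose on the panel, square to it within 5 deg. Its top is 36 mm above the origin.
- resistor: Plug-in block with a white ceramic bar (32 x 9 x 9 mm) lying on it. Clear 40 mm square base, grey cap 42 mm square, cap top 26 mm over the origin (centre of the underside); 70 g, stands loose on the panel, square to it within 5 deg. Its top is 37 mm above the origin.
- meter: Loose grey bench meter, 85 x 75 mm and 82 mm high, 0.35 kg, beside the panel; origin at the centre of its underside. Not used. It and the knife switch stand on opposite sides of the panel, either way round.
- switch_base: White base of the knife switch, fixed to the bench, 130 x 56 x 18 mm (its x, y, z); origin at the centre of its underside. The hinge is 45 mm from the origin towards its +x, the copper jaws 62 mm from the hinge towards -x; cheeks and jaws reach up to 44 mm above the bench.
- knife_hinge (a point): Middle of the blade's hinge pin, 34 mm above the bench; axes as the base's. The hinge pin lies along the base's y.
- knife_handle (a point): Middle of the black round handle (14 mm diameter, 45 mm long, 80 to 125 mm from the hinge), on its centre line, 103 mm from the hinge. From the hinge the copper blade (12 mm high, 3 mm thick) and handle point along the base's -x when closed; the handle then lies 34 mm above the bench, partly past the base's end.
- knife (a joint): Opening angle (rad) of the knife switch: 0 = blade level, fully home in the jaws (a hard stop); grows as the handle rises; upper stop 1.5. Starts at 0.55 to 1.05 and stays where it is left (hinge friction about 0.09 N m, about 1 N pushed at the handle).
Things that resemble listed ones, but are neither listed nor needed, are in the scene too. There is more than one size of the switch_base; the one meant has the size given above. Leave any purple look-alike of the motor alone.

How it is judged:
On the way, in this order (a step that is already met when the one before it is completed fails the run):
1. the selector lever points at the lamp block, with the knife switch still open (x of lamp in the frame of selector_axis above 0.08 m and y of lamp in the frame of selector_axis between -0.009 and 0.009 m and value of joint knife above 0.3 rad), for 0.3 s.
2. the knife switch is closed, blade home in the jaws (x of lamp in the frame of selector_axis above 0.08 m and y of lamp in the frame of selector_axis between -0.009 and 0.009 m and value of joint knife below 0.05 rad), for 0.2 s.
At the end, for the whole second after the job is handed in: The line of the selector lever passes within 9 mm of the centre of the lamp block (115 mm from the axis, so within 4.5 deg), nose towards it; the knife switch is within 0.05 rad of fully closed; both at rest; all four blocks and the meter upright and within 12 mm of where they began (all of step 2 and velocity of joint selector between -0.05 and 0.05 rad/s and velocity of joint knife between -0.05 and 0.05 rad/s and distance of each of lamp, motor, buzzer, resistor, meter from where it was at the start of the episode below 0.012 m and angle between each of lamp, motor, buzzer, resistor, meter's own z axis and vertical below 0.15 rad); the robot touches nothing.
It fails at once if the knife switch is closed while the lever is not on the lamp (value of joint knife below 0.1 rad and not (x of lamp in the frame of selector_axis above 0.08 m and y of lamp in the frame of selector_axis between -0.009 and 0.009 m)).
It fails at once if a plug-in block or the meter is lifted, shifted more than 12 mm or tipped (distance of any of lamp, motor, buzzer, resistor, meter from where it was at the start of the episode above 0.012 m or angle between any of lamp, motor, buzzer, resistor, meter's own z axis and vertical above 0.25 rad).
It fails at once if the selector lever is gripped or forced (over 18 N) instead of pushed lightly (contact force between the fingers and selector above 18 N).
It fails at once if the switch handle is gripped or forced (over 18 N) while it is still swinging down (value of joint knife above 0.15 rad and contact force between the fingers and knife above 18 N).
It also fails if it takes over 58 s, if anything falls off the work surface, if the arm or the gripper's body presses on something with over 40 N, if the wrist force passes 120 N, or if a joint passes its speed limit or range.

### The arm

A 6-joint arm with a two-finger parallel gripper is mounted at the origin on the work surface. World frame = base frame: x ahead of the robot, y to its left, z up, the work surface at z = 0. Lengths are in m, angles in rad, forces in N, time in s.
With the tool pointing down it reaches from about 0.3 to 0.875 m from the base axis. Payload 4.2 kg.
Tool frame: the origin (TCP) lies midway between the tips of the shut fingers; the grasp point (between the pads) lies 19 mm behind it (manip.tcp_to_grasp is the distance from the TCP to the grasp point, in m); z points along the fingers, y is the direction in which the jaws open and shut (so a half turn about z gives the same grasp; the last joint's range is limited). The gripper opens to 85 mm and grips with 20 to 120 N. Pads are 22 mm wide; open, the fingers measure 114 mm over their backs; the gripper's body (76 mm by 85 mm) begins 54 mm behind the grasp point. The pads swing forward as they close: fully open they stand 13 mm farther back than shut.
Start: joints at [-1.126, 0.32, 1.565, -0, 1.257, -0.02], TCP at [0.258, -0.514, 0.231] pointing down, gripper open.
Joint ranges: [-3.11, 3.11], [-0.84, 2.01], [0.21, 2.61], [-1.34, 4.49], [0.05, 2.63], [-2.56, 2.56]. Speed limits (rad/s): [2.57, 2.57, 3.14, 3.14, 3.14, 3.14].

### API

Orientations are given as a unit quaternion [w, x, y, z].
In Python, from plant import manip, eyes gives the robot as it stands.
- The arm moves only by the tool move_arm, never from a script. Its argument "commands" is a list of rows, each a list of 7 numbers: the opening in per cent of the stroke, from 0 (shut) to 100 (fully open), then the shift along the tool's x, y, z in mm, then the turn, a rotation vector about the tool's x, y, z in degrees. A call has 1 to 20 rows; each row shifts and turns the commanded pose from where the row before left it, along the tool's axes as they then stand; what a row does not reach is not made up. A row lasts 1/10 s, in which the tool goes at most 50 mm and 8.59 degrees, less where a joint would pass 70% of its speed; a pose out of reach is approached as far as the arm can. A call is refused whole if a number of a shift passes 50 or a number of a turn 8.59, either way. A call with a gripper value outside its range is refused whole. The fingers move at their own pace and stop on an object; "squeeze" is the grip in N (left out, the last holds). Time passes only in rows, so rows that do not move let the fingers close. It gives the time, the measured TCP pose, the force and the opening at its end, in the units of the state.
- manip.get_state(): the state, without advancing time (a new reading comes with each control period).
- eyes.grab_frame(name): name is "side" or "top" or "wrist"; returns a dict with "color" (480x640x3 uint8, red, green, blue), "fx", "fy", "cx", "cy" (pixels), "k1" (the pictures are not rectified: a ray, as slopes to the right and down, at radius r is drawn at 1 + k1 r^2 times it, then the intrinsics apply), "xyz" and "attitude" of the camera in the world. Camera axes: x right, y up, looking along -z (the intrinsics and any distortion apply to the point x, -y, -z); pixel columns grow to the right and rows downward; lengths in m; the calibration is good to about 2 mm. A picture is of the moment at which its call begins. There is no depth.
- manip.sign_off(): hands the job in, once; it reports no verdict.
Trained networks look in the newest picture that a camera, given by its name, has taken for a name from the list of things; names that differ only in an ending like _2 or _b are one class to them, and where a whole thing is asked for, a point or a joint stands for the part that bears it (a point fixed in the world has none). Each returns a list of dicts, best first, with "score" (0 to 1); they miss things now and then, are a little off and sometimes report something else, mostly with a low value. They report only what shows in the picture. A call takes as long as a camera call. They do not tell look-alikes from the thing itself.
- eyes.search_frame(camera, label): "position" ([column, row] in pixels, amid what is visible of it).
- eyes.spot_point(camera, label): "position" ([column, row] in pixels: a listed point, or the origin of a listed thing).
The state is a dict: "time": time; "joint_pos": joint angles; "dq": joint speeds; "joint_torque": joint torques, N m; "ee_pos": TCP position; "eef_rot": TCP orientation; "ft_force": force on the tool from outside, world axes, zero at the start; "torque": the same for the moment, N m; "width": opening from 0.0 (shut) to 1.0 (fully open).
Only numpy, scipy, OpenCV 4.12 (cv2) and the standard library are available. Lean on these libraries where they do the work, as an engineer would, in place of code of your own. Each camera call takes 0.05 s, during which the arm holds its last target.

## Working session

There is one attempt and no reset: what is moved stays moved. The work goes in short steps, Python scripts to look and compute and a tool call to move; the robot and the scene stay as the last step left them, time stands still between calls to the robot, and variables do not carry over. Pictures are saved under pics/ and viewed, and the job is handed in when it is done.

Besides the shell and the picture viewer there is one more tool, called as name([rows], argument=value, ...), one row to a line, values as JSON. move_arm: Moves the arm, as the interface text tells. Its arguments: {"type":"object","properties":{"commands":{"type":"array","items":{"type":"array","items":{"type":"number"}}},"squeeze":{"type":"number"}},"required":["commands"]}

```bash
mkdir -p pics; python3 - <<'E'
from plant import manip, eyes
import cv2
for n in ["top","side"]:
    f=eyes.grab_frame(n); cv2.imwrite(f"pics/{n}0.png",f["color"][:,:,::-1])
    print(n,{k:v for k,v in f.items() if k!="color"})
    for l in ["panel","selector_axis","selector_nose","lamp","bulb","motor","buzzer","resistor","meter","switch_base","knife_hinge","knife_handle"]:
        print(l,[( [round(x) for x in d["position"]],round(d["score"],2)) for d in eyes.spot_point(n,l)][:4])
print(manip.get_state())
E
```

```text
top {'fx': 606.9505855487004, 'fy': 606.9505855487004, 'cx': 320.18805906280886, 'cy': 244.95530385436803, 'k1': -0.1642165944767283, 'xyz': array([0.31599184, 0.0448772 , 1.26653987]), 'attitude': array([-0.69632262, -0.05612871,  0.05325155,  0.71354653])}
panel [([330, 228], 0.95), ([350, 179], 0.56)]
selector_axis [([331, 228], 0.61)]
selector_nose [([351, 263], 0.58)]
lamp [([286, 198], 0.61)]
bulb [([285, 190], 0.68)]
motor [([231, 341], 0.61), ([283, 263], 0.57)]
buzzer [([351, 182], 0.61), ([207, 270], 0.41)]
resistor [([383, 234], 0.75)]
meter [([477, 255], 0.94), ([203, 274], 0.54)]
switch_base [([202, 274], 0.88), ([147, 300], 0.66)]
knife_hinge [([149, 284], 0.88), ([203, 250], 0.65)]
knife_handle [([192, 275], 0.73), ([128, 313], 0.45)]
side {'fx': 553.5417287636062, 'fy': 553.5417287636062, 'cx': 322.5133553853268, 'cy': 238.24185401962657, 'k1': -0.1165258563972966, 'xyz': array([0.11036748, 0.75564801, 0.91851003]), 'attitude': array([-0.24260614, -0.09981025,  0.36361533,  0.8938479 ])}
panel [([323, 257], 0.73)]
selector_axis [([322, 234], 0.76), ([295, 333], 0.29)]
[... 344 characters left out ...]
331], 0.54), ([279, 439], 0.53)]
{'time': 1.3, 'joint_pos': array([-1.12599089e+00,  3.19591865e-01,  1.56453222e+00,  5.53772816e-06,
        1.25737369e+00, -2.00003356e-02]), 'dq': array([-0.0011678 , -0.00120016,  0.0001134 ,  0.00086542,  0.00016365,
        0.00054467]), 'joint_torque': array([-1.57735794e-03, -4.15416133e+01, -2.34417289e+01, -3.22416099e-05,
        3.55144075e-04, -2.42738071e-05]), 'ee_pos': array([ 0.25774819, -0.51400253,  0.23133009]), 'eef_rot': array([4.58158576e-05, 9.73115976e-01, 2.30315643e-01, 1.25750094e-05]), 'ft_force': array([-0.95072759, -0.16685889,  0.65761528]), 'torque': array([-0.00846607,  0.00585409,  0.04949115]), 'width': 0.9980043382915035}
```

View pics/top0.png

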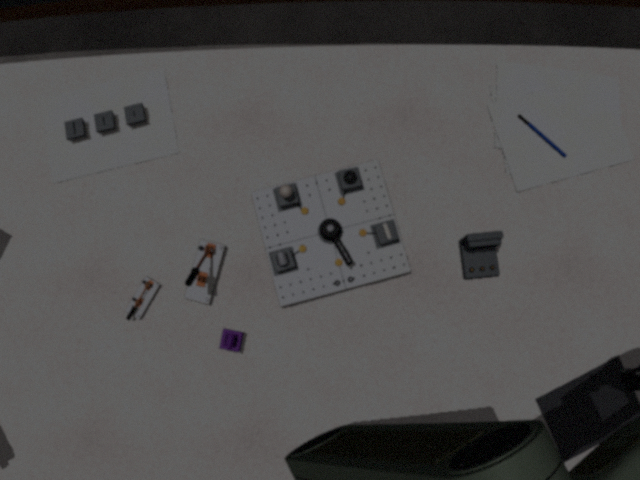

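View pics/side0.png

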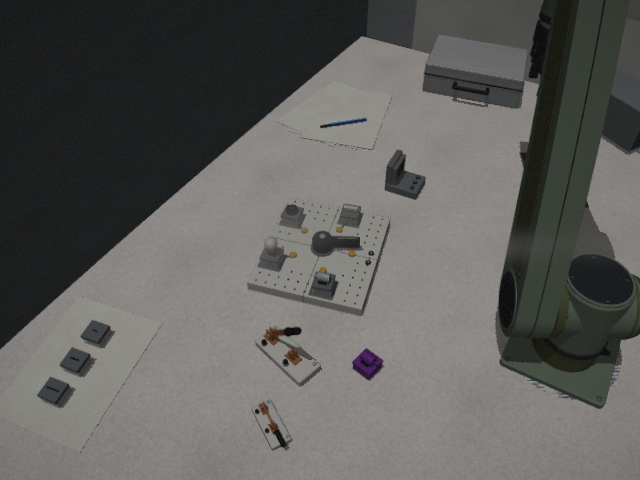

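The top picture shows the panel at about (331,230), with the lever pointing down-right to (351,263). The lamp is at (287,195), the buzzer at (349,180), the resistor at (385,233), the motor on the panel at (283,260), and the meter at (480,255). A purple motor look-alike sits at (232,340). There are two knife switches, a large one at (205,272) and a small one at (145,300), so I'll measure both next.

```bash
cat > h.py <<'E'
import numpy as np, cv2
from scipy.spatial.transform import Rotation as R
from scipy.optimize import least_squares
from plant import manip, eyes
def rot(q): return R.from_quat([q[1],q[2],q[3],q[0]]).as_matrix()
def cam(f):
    K=np.array([[f["fx"],0,f["cx"]],[0,f["fy"],f["cy"]],[0,0,1.]]); return K,np.array([f["k1"],0,0,0,0.]),rot(f["attitude"]),np.array(f["xyz"])
def proj(f,P):
    K,d,A,t=cam(f); c=(np.atleast_2d(P)-t)@A*[1,-1,-1]
    return cv2.projectPoints(c.reshape(-1,1,3),np.zeros(3),np.zeros(3),K,d)[0].reshape(-1,2)
def ray(f,p):
    K,d,A,t=cam(f); u=cv2.undistortPoints(np.array([[p]],float),K,d).ravel()
    return t,A@np.array([u[0],-u[1],-1])
def at_z(f,p,z):
    t,r=ray(f,p); return t+r*(z-t[2])/r[2]
def tri(obs):
    x0=at_z(obs[0][0],obs[0][1],.05)
    s=least_squares(lambda X:np.concatenate([proj(f,X)[0]-p for f,p in obs]),x0); return s.x,np.sqrt(np.mean(s.fun**2))
def crop(f,x0,y0,x1,y1,name,s=None,g=1.8):
    im=f["color"][:,:,::-1][y0:y1,x0:x1]; s=s or min(780/(x1-x0),580/(y1-y0))
    im=cv2.resize(im,None,fx=s,fy=s,interpolation=cv2.INTER_CUBIC)
    cv2.imwrite(name,(255*(im/255.)**(1/g)).astype(np.uint8))
E
python3 - <<'E'
from h import *
T=eyes.grab_frame("top");S=eyes.grab_frame("side")
crop(T,110,150,430,350,"pics/t1.png");crop(S,220,180,420,460,"pics/s1.png")
z={"panel":0,"selector_axis":.064,"selector_nose":.058,"lamp":.025,"bulb":.079,"motor":.025,"buzzer":.025,"resistor":.025,"meter":0,"switch_base":0,"knife_hinge":.034,"knife_handle":None}
for l in z:
    a=eyes.spot_point("top",l);b=eyes.spot_point("side",l)
    for d in a[:2]:
      print(l,"T",np.round(d["position"]),round(d["score"],2), np.round(at_z(T,d["position"],z[l]),3) if z[l] is not None else "")
    for d in b[:2]:
      print(l,"  S",np.round(d["position"]),round(d["score"],2), np.round(at_z(S,d["position"],z[l]),3) if z[l] is not None else "")
    for d in a[:2]:
      for e in b[:2]:
        X,r=tri([(T,d["position"]),(S,e["position"])])
        if r<3: print("   tri",np.round(X,3),round(r,2))
E
```

```text
panel T [328. 232.] 0.56 [0.54 0.03 0.  ]
panel   S [325. 255.] 0.87 [0.535 0.027 0.   ]
   tri [0.537 0.029 0.002] 1.03
selector_axis T [330. 228.] 0.97 [0.539 0.026 0.064]
selector_axis T [349. 179.] 0.74 [ 0.638 -0.015  0.064]
selector_axis   S [273. 244.] 0.61 [0.617 0.105 0.064]
selector_axis   S [324. 232.] 0.56 [0.541 0.019 0.064]
   tri [0.537 0.026 0.073] 0.14
selector_nose T [350. 263.] 0.63 [ 0.467 -0.012  0.058]
selector_nose T [285. 259.] 0.17 [0.478 0.119 0.058]
selector_nose   S [360. 236.] 0.61 [ 0.471 -0.014  0.058]
   tri [ 0.468 -0.011  0.062] 0.44
lamp T [286. 198.] 0.69 [0.612 0.116 0.025]
bulb T [287. 190.] 0.71 [0.614 0.112 0.079]
bulb   S [268. 242.] 0.55 [0.619 0.118 0.079]
   tri [0.619 0.113 0.073] 1.18
motor T [233. 338.] 0.92 [0.323 0.23  0.025]
motor T [283. 260.] 0.82 [0.48  0.124 0.025]
motor   S [325. 287.] 0.77 [0.478 0.125 0.025]
motor   S [366. 369.] 0.6 [0.314 0.255 0.025]
   tri [ 0.322  0.235 -0.01 ] 0.13
   tri [0.479 0.124 0.023] 0.31
buzzer T [350. 184.] 0.86 [ 0.639 -0.017  0.025]
buzzer   S [293. 219.] 0.74 [ 0.644 -0.014  0.025]
buzzer   S
[... 688 characters left out ...]
[0.4   0.378 0.162] 0.92
   tri [ 0.41   0.426 -0.004] 1.75
   tri [ 0.464  0.291 -0.011] 0.19
   tri [ 0.489  0.336 -0.254] 0.65
knife_hinge T [206. 251.] 0.96 [0.501 0.284 0.034]
knife_hinge T [146. 280.] 0.6 [0.443 0.41  0.034]
knife_hinge   S [261. 405.] 0.97 [0.436 0.417 0.034]
knife_hinge   S [270. 334.] 0.81 [0.507 0.284 0.034]
   tri [ 0.53   0.327 -0.205] 2.11
   tri [0.504 0.285 0.036] 1.02
   tri [0.442 0.413 0.022] 0.79
   tri [0.432 0.366 0.19 ] 2.22
knife_handle T [192. 279.] 0.54 
knife_handle T [131. 314.] 0.5 
knife_handle   S [293. 332.] 0.57 
knife_handle   S [276. 440.] 0.56 
   tri [0.439 0.298 0.108] 0.8
   tri [ 0.465  0.369 -0.232] 1.99
   tri [0.381 0.449 0.014] 1.71
```

View pics/t1.png

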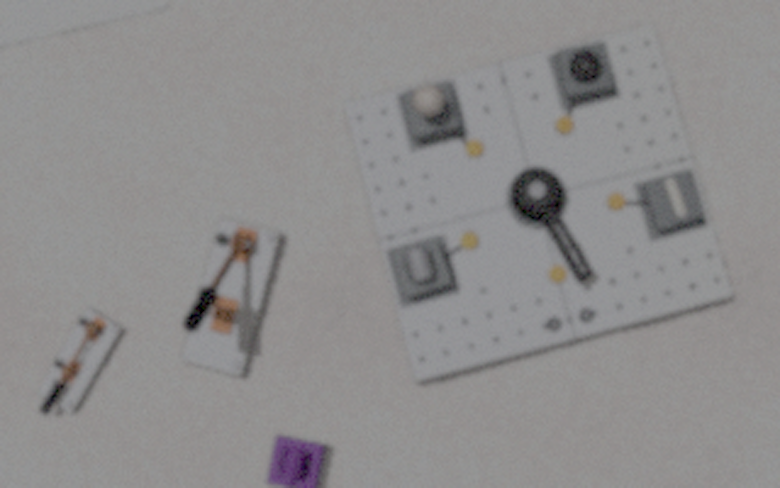

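View pics/s1.png

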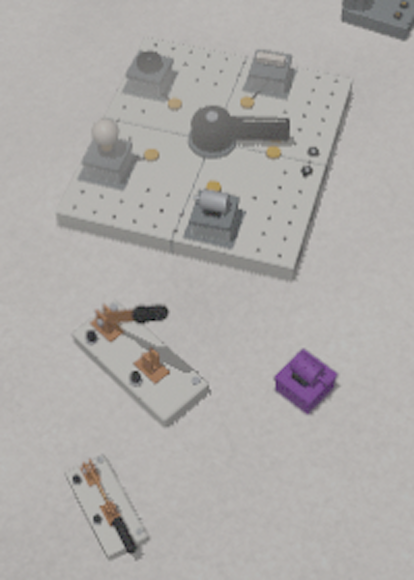

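The large switch at (205,272) has a base about 125–130 mm long and sits right by the panel. The small one at (145,300) is only about 83 mm long, so the large one is the switch meant. Next I'll refine the panel yaw and the switch axis with edge fits.

```bash
python3 - <<'E'
from h import *
T=eyes.grab_frame("top");S=eyes.grab_frame("side")
g=T["color"].astype(int); 
def rect(poly_seed,zc,thr):
    gray=cv2.GaussianBlur(cv2.cvtColor(T["color"],cv2.COLOR_RGB2GRAY),(3,3),0); return gray
gray=cv2.cvtColor(T["color"],cv2.COLOR_RGB2GRAY)
print(gray[250:260,400:420][0], gray[275,180:230])
crop(T,240,150,420,310,"pics/t2.png",4,2.2)
crop(T,175,230,240,310,"pics/t3.png",7,2.2)
crop(S,245,310,330,390,"pics/s3.png",7,2.2)
E
```

```text
[96 95 94 91 91 91 92 92 92 93 92 90 89 93 94 91 93 95 88 92] [92 94 96 95 96 92 89 81 67 43 21  2  2  3  0 14 29 39 42 41 48 57 56 57
 63 63 64 62 70 68 55 51 60 75 89 86 68 51 42 52 71 85 90 92 91 90 92 87
 89 89]
```

View pics/t2.png

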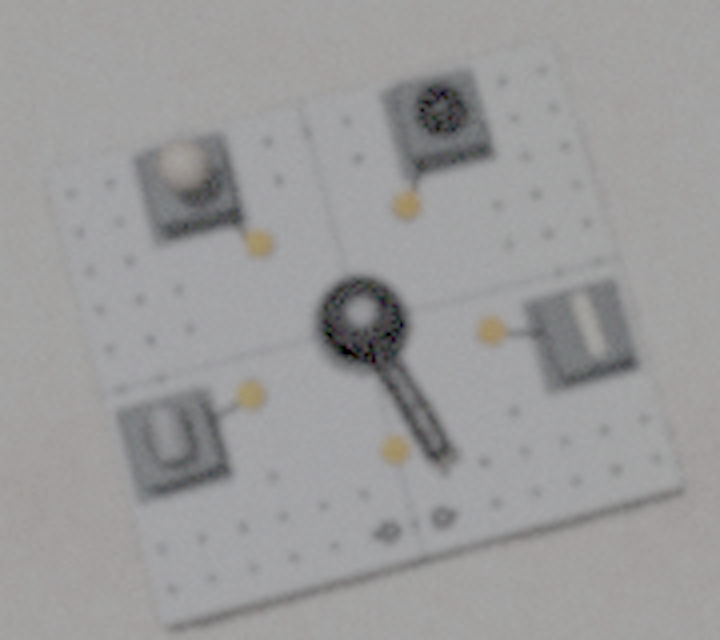

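View pics/t3.png

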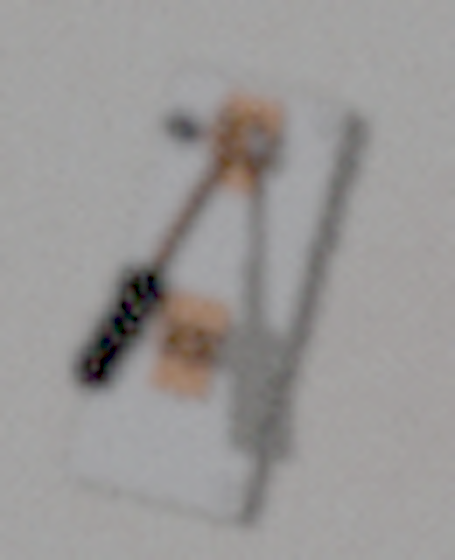

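View pics/s3.png

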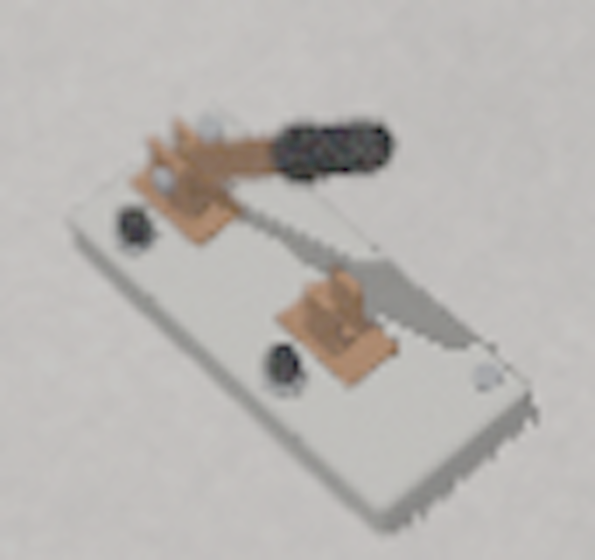

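```bash
python3 - <<'E'
from h import *
T=eyes.grab_frame("top");S=eyes.grab_frame("side")
c=lambda p,s,o:(np.array(p)+.5)/s-.5+np.array(o)
st=[(396,450),(491,330),(406,206),(260,244),(250,396)]
P=[at_z(T,c(p,4,(240,150)),.03)[:2] for p in st]
Q=[at_z(T,c(p,4,(240,150)),.025)[:2] for p in [(48,172),(552,40),(685,488),(165,626)]]
a=np.pi+np.arange(5)*2*np.pi/5
L=[(.068*np.cos(x),.068*np.sin(x)) for x in a]; M=[(.125,.14),(.125,-.14),(-.125,-.14),(-.125,.14)]
f=lambda v,l:np.array(v[:2])+np.array(l)@np.array([[np.cos(v[2]),np.sin(v[2])],[-np.sin(v[2]),np.cos(v[2])]])
for l,p in((L,P),(M,Q),(L+M,P+Q)):
    s=least_squares(lambda v:(f(v,l)-p).ravel(),[.54,.03,.2]); print("panel",np.round(s.x,4),np.degrees(s.x[2]),np.round(s.fun.reshape(-1,2)*1000,1).tolist())
B=[at_z(T,c(p,7,(175,230)),.018)[:2] for p in [(175,75),(350,113),(247,522),(72,480)]]
l=[(.065,.028),(.065,-.028),(-.065,-.028),(-.065,.028)]
s=least_squares(lambda v:(f(v,l)-B).ravel(),[.46,.29,-.2]);print("base",np.round(s.x,4),np.degrees(s.x[2]),np.round(s.fun.reshape(-1,2)*1000,1).tolist())
print("size",np.linalg.norm(B[0]-B[3]),np.linalg.norm(B[0]-B[1]))
print("hinge",f(s.x,[(.045,0)]))
# side base corners
B=[at_z(S,c(p,7,(245,310)),.018)[:2] for p in [(68,222),(388,515),(535,393)]]
l=[(.065,.028),(-.065,.028),(-.065,-.028)]
s=least_squares(lambda v:(f(v,l)-B).ravel(),[.46,.29,-.2]);print("baseS",np.round(s.x,4),np.degrees(s.x[2]),np.round(s.fun.reshape(-1,2)*1000,1).tolist())
# handle ends tri
for t,q in(((140,285),(300,152)),((95,370),(370,147))):
    print("handle",tri([(T,c(t,7,(175,230))),(S,c(q,7,(245,310)))]))
# lamp cap centre
print("lampcap", at_z(T,c((187,185),4,(240,150)),.051)); print("nose/axis",at_z(T,c((441,460),4,(240,150)),.058),at_z(T,c((362,321),4,(240,150)),.05))
E
```

```text
panel [0.5382 0.027  0.2416] 13.844089765807155 [[-0.2, 0.2], [-0.4, -0.4], [0.7, -0.3], [-0.1, 0.8], [0.0, -0.2]]
panel [0.5375 0.0259 0.2381] 13.641996136386908 [[1.0, 2.0], [1.7, -1.9], [-0.4, -1.6], [-2.3, 1.5]]
panel [0.5379 0.0265 0.2386] 13.670654328622206 [[-0.6, -0.2], [-0.9, -1.0], [0.3, -1.0], [-0.2, 0.1], [-0.1, -0.6], [1.3, 2.7], [2.1, -1.1], [0.0, -1.0], [-1.9, 2.0]]
base [ 0.4601  0.2895 -0.2476] -14.184685844985466 [[2.8, 0.1], [2.0, -1.2], [-2.6, -0.3], [-2.2, 1.4]]
size 0.1247650475036881 0.054596339492293776
hinge [[0.50373789 0.27852237]]
baseS [ 0.4606  0.2952 -0.2649] -15.177564432697556 [[0.8, -0.2], [-0.3, 1.6], [-0.6, -1.4]]
handle (array([0.45540123, 0.295017  , 0.09337247]), np.float64(0.1320693457202071))
handle (array([0.42898884, 0.30120063, 0.12251199]), np.float64(0.1714846347116868))
lampcap [0.60965059 0.11462984 0.051     ]
nose/axis [ 0.46328222 -0.01103409  0.058     ] [0.53650278 0.0265751  0.05      ]
```

Both fits agree. The panel axis is at (0.538, 0.027) with yaw 13.7°, and the lever points at about 207.5°. The lamp lies at about 49.7°, so the lever has to go clockwise past the motor. The switch hinge is at about (0.504, 0.280) with base yaw about −14.5°, and it is open about 0.83 rad. I'll start by shutting the fingers and moving to the lever's −y side at a safe height.

move_arm([
  [0,33.3,-24.3,5.5,0,0,0],
  [0,33.3,-24.3,5.5,0,0,0],
  [0,33.3,-24.3,5.5,0,0,0],
  [0,33.3,-24.3,5.5,0,0,0],
  [0,33.3,-24.3,5.5,0,0,0],
  [0,33.3,-24.3,5.5,0,0,0],
  [0,33.3,-24.3,5.5,0,0,0],
  [0,33.3,-24.3,5.5,0,0,0],
  [0,33.3,-24.3,5.5,0,0,0],
  [0,33.3,-24.3,5.5,0,0,0],
  [0,33.3,-24.3,5.5,0,0,0],
  [0,33.3,-24.3,5.5,0,0,0],
  [0,33.3,-24.3,5.5,0,0,0],
  [0,0,0,0,0,0,-8.2],
  [0,0,0,0,0,0,-8.2],
  [0,0,0,0,0,0,-8.2],
  [0,0,0,0,0,0,-8.2],
  [0,0,0,0,0,0,-8.2],
  [0,0,0,0,0,0,-8.2],
  [0,0,0,0,0,0,-8.2],
])

```text
time: 4.8
ee_pos: [0.5032, -0.0376, 0.1599]
eef_rot: [0.0, 0.741, 0.672, 0.0]
ft_force: [-0.3, 0.4, 0.1]
width: -0.0
```

move_arm([
  [0,0,0,0,0,0,-8.2],
  [0,0,0,0,0,0,-8.2],
  [0,0,0,0,0,0,-8.2],
  [0,0,0,0,0,0,-8.2],
  [0,0,0,0,0,0,-8.2],
  [0,0,0,0,0,0,-8.2],
  [0,0,0,0,0,0,-8.2],
  [0,0,0,0,0,0,-8.2],
  [0,0,0,0,0,0,-8.2],
  [0,0,0,0,0,0,-8.2],
  [0,0,0,0,0,0,-8.2],
  [0,0,0,0,0,0,-8.2],
  [0,0,0,0,0,0,-8.2],
  [0,0,0,0,0,0,-8.2],
  [0,0,0,0,0,0,-8.2],
  [0,0,0,0,0,0,0],
])

```text
time: 6.4
ee_pos: [0.5032, -0.0376, 0.1599]
eef_rot: [0.0, -0.234, 0.972, -0.0]
ft_force: [-0.0, 0.5, -0.5]
width: 0.004
```

```bash
cat >> h.py <<'E'
AX=np.array([.538,.027])
def tcp():
    s=manip.get_state(); A=rot(s["eef_rot"]); return s,A,np.degrees(np.arctan2(A[1,0],A[0,0]))
def totool(target):
    s,A,y=tcp(); return np.round(1000*A.T@(np.array(target)-s["ee_pos"]),1)
def report():
    s,A,y=tcp(); print("t",s["time"],"pos",np.round(s["ee_pos"],4),"yaw",round(y,1),"tilt",round(float(A[2,2]),4),"F",np.round(s["ft_force"],1),"w",round(s["width"],3),"q",np.round(s["joint_pos"],2))
E
python3 - <<'E'
from h import *
report()
W=eyes.grab_frame("wrist"); crop(W,0,0,640,480,"pics/w1.png",1.2)
for l in ["selector_axis","selector_nose"]:
    for d in eyes.spot_point("wrist",l)[:2]: print(l,d["score"],np.round(d["position"]),at_z(W,d["position"],.064 if "axis" in l else .058))
E
```

```text
t 6.4 pos [ 0.5032 -0.0376  0.1599] yaw -153.0 tilt -1.0 F [-0.   0.5 -0.5] w 0.004 q [-0.1   0.27  1.83 -0.    1.04 -2.14]
selector_axis 0.64 [376. 338.] [0.54002085 0.02748632 0.064     ]
selector_nose 0.61 [377. 215.] [ 0.46935488 -0.01074019  0.058     ]
```

View pics/w1.png

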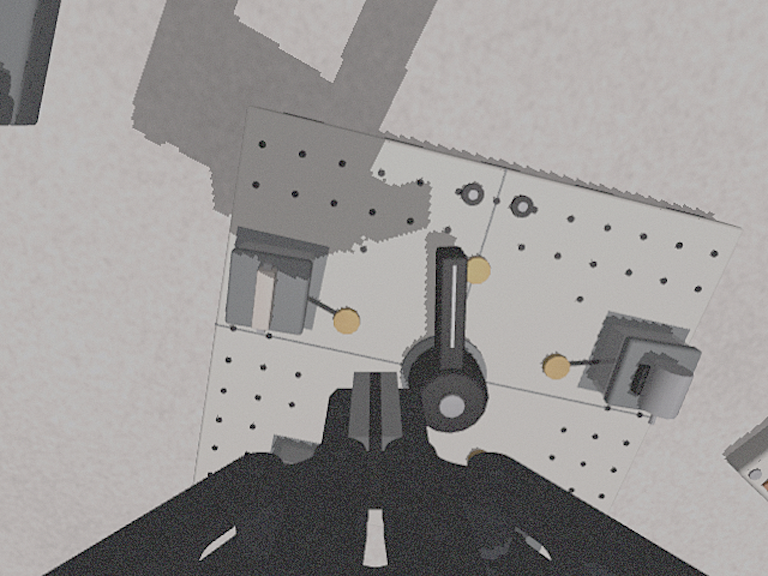

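The wrist picture shows the lever pointing straight up, nose (450,255) and hub (452,405) in the scaled view. The shut fingers are to its left with a clear gap, and nothing lies below them. Now I'll descend and approach the lever.

move_arm([
  [0,0,0,29.5,0,0,0],
  [0,0,0,29.5,0,0,0],
  [0,0,0,29.5,0,0,0],
  [0,0,0,29.5,0,0,0],
  [0,0,0,0,0,0,0],
  [0,0,4,0,0,0,0],
  [0,0,4,0,0,0,0],
  [0,0,4,0,0,0,0],
  [0,0,2,0,0,0,0],
  [0,0,0,0,0,0,0],
])

```text
time: 7.55
ee_pos: [0.4969, -0.0248, 0.0426]
eef_rot: [0.001, -0.234, 0.972, -0.0]
ft_force: [0.4, -0.0, 0.2]
width: -0.002
```

```bash
python3 - <<'E'
from h import *
report()
s,A,y=tcp(); print((A.T@np.append(s["ee_pos"][:2]-AX,0))*1000)
W=eyes.grab_frame("wrist"); crop(W,0,0,640,480,"pics/w2.png",1.2)
E
```

```text
t 7.55 pos [ 0.4969 -0.0248  0.0426] yaw -152.9 tilt -1.0 F [ 0.4 -0.   0.2] w -0.002 q [-0.07  0.4   1.99 -0.    0.74 -2.12]
[ 6.01277484e+01 -2.74546704e+01 -4.66514848e-02]
```

View pics/w2.png

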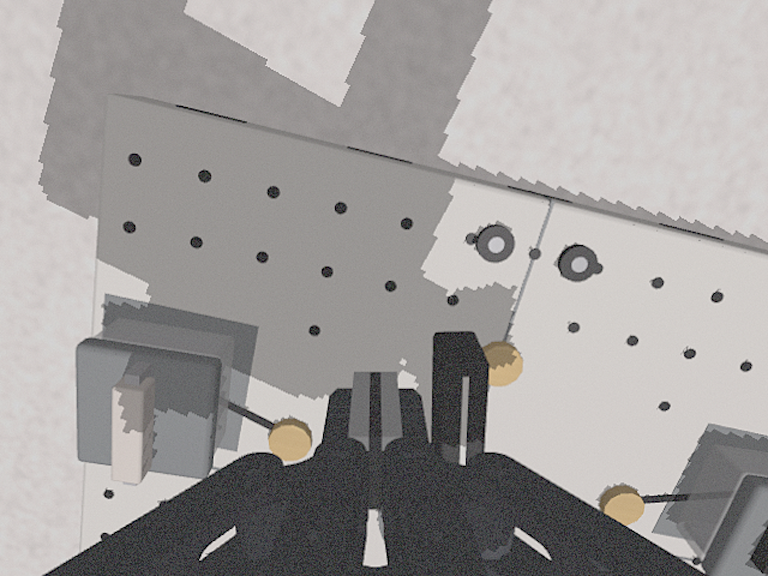

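move_arm([
  [0,1.36,3.18,0,0,0,3],
  [0,1.36,3.18,0,0,0,3],
  [0,1.36,3.18,0,0,0,3],
  [0,1.36,3.18,0,0,0,3],
  [0,1.36,3.18,0,0,0,3],
  [0,1.36,3.18,0,0,0,3],
  [0,1.36,3.18,0,0,0,3],
  [0,0,0,0,0,0,0],
])

```text
time: 8.4
ee_pos: [0.4811, -0.007, 0.0421]
eef_rot: [0.0, -0.053, 0.999, -0.0]
ft_force: [0.3, -0.8, -0.1]
width: -0.001
```

```bash
python3 - <<'E'
from h import *
report()
s,A,y=tcp(); print((A.T@np.append(s["ee_pos"][:2]-AX,0))*1000)
W=eyes.grab_frame("wrist"); crop(W,0,0,640,480,"pics/w3.png",1.2)
E
```

```text
t 8.4 pos [ 0.4811 -0.007   0.0421] yaw -174.0 tilt -1.0 F [ 0.3 -0.8 -0.1] w -0.001 q [-0.04  0.39  2.03 -0.    0.73 -1.71]
[ 6.01398954e+01 -2.78010751e+01 -3.78559720e-02]
```

View pics/w3.png

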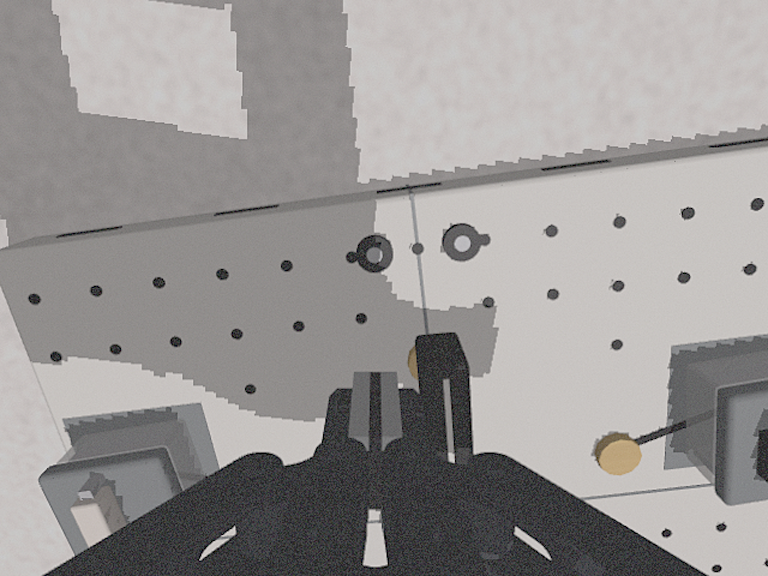

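Contact is light at about 0.9 N, and the lever is following at about 192°. I'll keep going round the arc.

move_arm([
  [0,2.58,6.43,0,0,0,6],
  [0,2.58,6.43,0,0,0,6],
  [0,2.58,6.43,0,0,0,6],
  [0,2.58,6.43,0,0,0,6],
  [0,2.58,6.43,0,0,0,6],
  [0,2.58,6.43,0,0,0,6],
  [0,2.58,6.43,0,0,0,6],
  [0,2.58,6.43,0,0,0,6],
  [0,2.58,6.43,0,0,0,6],
  [0,2.58,6.43,0,0,0,6],
  [0,0,0,0,0,0,0],
])

```text
time: 9.55
ee_pos: [0.4801, 0.0595, 0.0418]
eef_rot: [-0.0, 0.453, 0.892, 0.0]
ft_force: [0.6, -0.2, -0.2]
width: -0.001
```

```bash
python3 - <<'E'
from h import *
report()
s,A,y=tcp(); print((A.T@np.append(s["ee_pos"][:2]-AX,0))*1000)
W=eyes.grab_frame("wrist"); crop(W,0,0,640,480,"pics/w4.png",1.2)
E
```

```text
t 9.55 pos [0.4801 0.0595 0.0418] yaw 126.1 tilt -1.0 F [ 0.6 -0.2 -0.2] w -0.001 q [ 0.1   0.39  2.02  0.    0.73 -0.53]
[ 6.04296047e+01 -2.76127845e+01  1.06987314e-03]
```

View pics/w4.png

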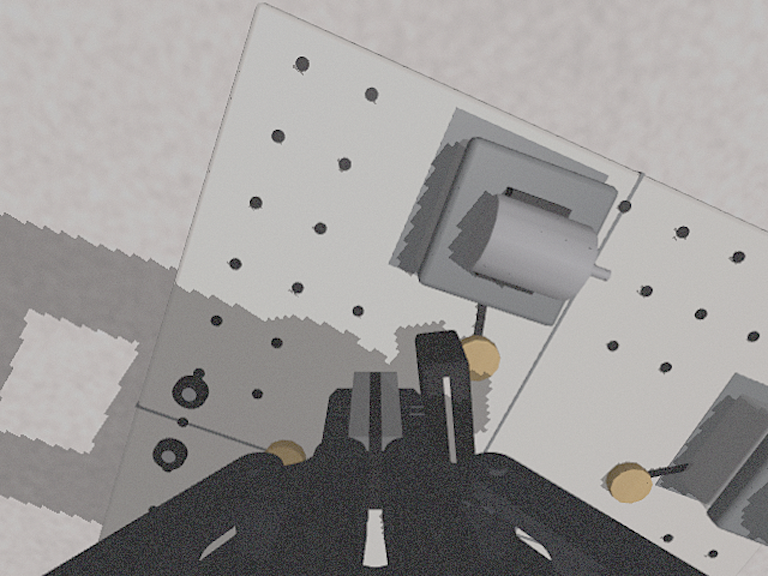

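The finger and lever pass well clear of the motor block. I'll continue another 72°.

move_arm([
  [0,2.58,6.43,0,0,0,6],
  [0,2.58,6.43,0,0,0,6],
  [0,2.58,6.43,0,0,0,6],
  [0,2.58,6.43,0,0,0,6],
  [0,2.58,6.43,0,0,0,6],
  [0,2.58,6.43,0,0,0,6],
  [0,2.58,6.43,0,0,0,6],
  [0,2.58,6.43,0,0,0,6],
  [0,2.58,6.43,0,0,0,6],
  [0,2.58,6.43,0,0,0,6],
  [0,2.58,6.43,0,0,0,6],
  [0,2.58,6.43,0,0,0,6],
  [0,0,0,0,0,0,0],
])

```text
time: 10.9
ee_pos: [0.5511, 0.0916, 0.0417]
eef_rot: [0.0, 0.89, 0.455, 0.0]
ft_force: [-0.5, -1.9, -0.2]
width: 0.002
```

```bash
python3 - <<'E'
from h import *
report()
s,A,y=tcp(); print((A.T@np.append(s["ee_pos"][:2]-AX,0))*1000)
W=eyes.grab_frame("wrist"); crop(W,0,0,640,480,"pics/w5.png",1.2)
E
```

```text
t 10.9 pos [0.5511 0.0916 0.0417] yaw 54.1 tilt -1.0 F [-0.5 -1.9 -0.2] w 0.002 q [ 0.14  0.48  1.85 -0.    0.81  0.77]
[ 5.99830826e+01 -2.72302142e+01  3.51183073e-05]
```

View pics/w5.png

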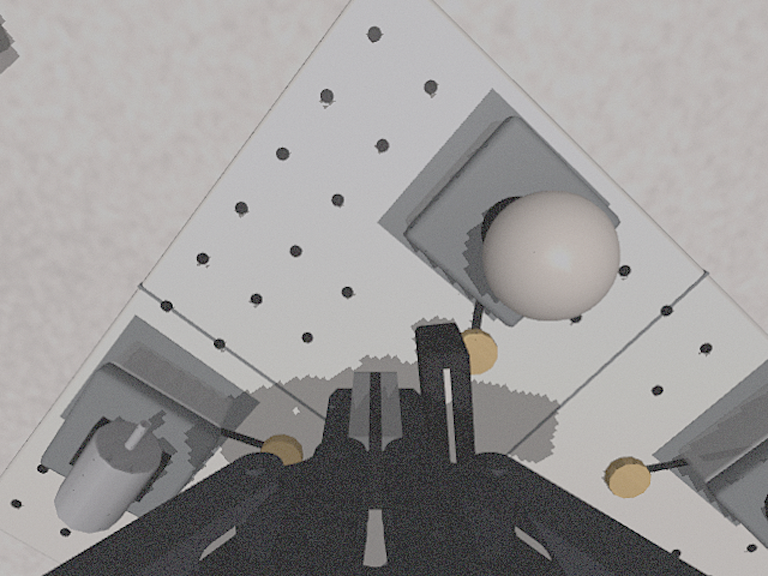

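```bash
python3 - <<'E'
from h import *
W=eyes.grab_frame("wrist")
c=lambda p:(np.array(p)+.5)/1.2-.5
a=at_z(W,c((446,370)),.058)[:2];b=at_z(W,c((454,462)),.058)[:2];d=a-b
ang=lambda d:np.degrees(np.arctan2(d[1],d[0]))
print("line",a,b,ang(d),"from AX",ang(a-AX),ang(b-AX))
st=at_z(W,c((478,352)),.03)[:2];print("stud",st,ang(st-AX),np.linalg.norm(st-AX))
C=[at_z(W,c(p),.051)[:2] for p in [(513,117),(618,223),(512,326),(407,222)]]
print("cap",C,np.mean(C,0),ang(np.mean(C,0)-AX),np.linalg.norm(np.mean(C,0)-AX))
for p in [(282,449)]:
    m=at_z(W,c(p),.03)[:2];print("motor stud",ang(m-AX),np.linalg.norm(m-AX))
for l in ["lamp","bulb","selector_nose"]:
    for d in eyes.spot_point("wrist",l)[:1]:
        X=at_z(W,d["position"],{"lamp":.025,"bulb":.079,"selector_nose":.058}[l])[:2]; print(l,X,ang(X-AX),d["score"])
E
```

```text
line [0.57786232 0.09554151] [0.56312057 0.06863862] 61.278964795366875 from AX 59.81860835255559 58.89742514710829
stud [0.58527962 0.08056568] 48.566842290858666 0.07144679562063533
cap [array([0.62843536, 0.14079892]), array([0.63743166, 0.10162958]), array([0.59944103, 0.09265377]), array([0.59216024, 0.13455238])] [0.61436707 0.11740866] 49.81263588216634 0.11834549531251265
motor stud 115.93126545258299 0.06909555096254517
lamp [0.61399731 0.11531587] 49.287443366813 0.67
selector_nose [0.57984532 0.10036632] 60.30123392869744 0.74
```

The lever is at about 60° and the lamp at about 49.5°. I'll push the last 10° slowly.

move_arm([
  [0,1.34,3.18,0,0,0,3],
  [0,1.34,3.18,0,0,0,3],
  [0,1.34,3.18,0,0,0,3],
  [0,0,0,0,0,0,0],
  [0,0,0,0,0,0,0],
])

```text
time: 11.65
ee_pos: [0.5602, 0.089, 0.0418]
eef_rot: [0.0, 0.923, 0.384, 0.0]
ft_force: [0.6, -0.7, 0.9]
width: 0.003
```

```bash
python3 - <<'E'
from h import *
report()
s,A,y=tcp(); print((A.T@np.append(s["ee_pos"][:2]-AX,0))*1000)
W=eyes.grab_frame("wrist"); crop(W,0,0,640,480,"pics/w6.png",1.2)
ang=lambda d:np.degrees(np.arctan2(d[1],d[0]))
for l in ["lamp","bulb","selector_nose","selector_axis"]:
    for d in eyes.spot_point("wrist",l)[:1]:
        X=at_z(W,d["position"],{"lamp":.025,"bulb":.079,"selector_nose":.058,"selector_axis":.064}[l])[:2]; print(l,X,ang(X-AX),d["score"])
E
```

```text
t 11.65 pos [0.5602 0.089  0.0418] yaw 45.1 tilt -1.0 F [ 0.6 -0.7  0.9] w 0.003 q [ 0.14  0.49  1.83 -0.    0.82  0.92]
[ 5.96381299e+01 -2.79931691e+01 -7.70811869e-03]
lamp [0.61443368 0.11583735] 49.29202979989755 0.8
bulb [0.61431857 0.11623975] 49.462665692437 0.94
selector_nose [0.59030947 0.0932636 ] 51.711913667802335 0.67
```

View pics/w6.png

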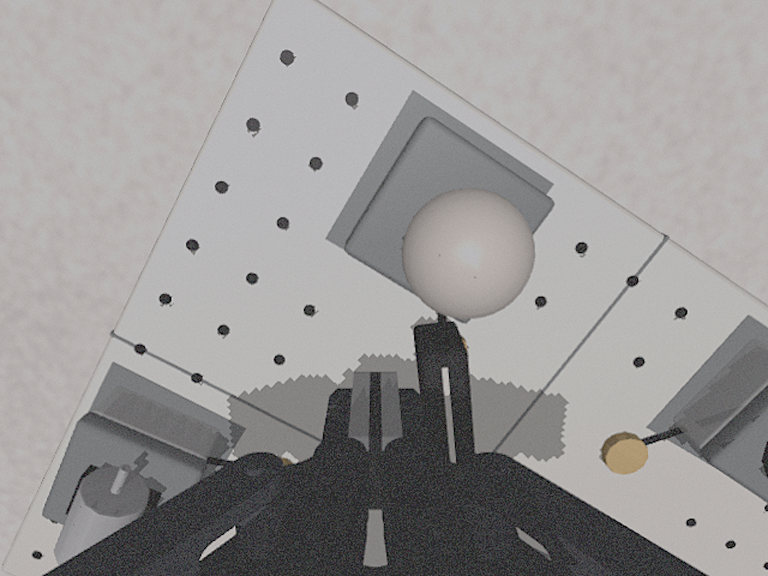

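It needs about 1.7° more. After that I'll back off, rise and check from a clear view.

move_arm([
  [0,0.8,1.8,0,0,0,1.7],
  [0,0,0,0,0,0,0],
  [0,0,-6,0,0,0,0],
  [0,0,-10,0,0,0,0],
  [0,0,0,0,0,0,0],
  [0,0,0,-40,0,0,0],
  [0,0,0,-40,0,0,0],
  [0,-10,0,-40,0,0,0],
  [0,-30,0,-20,0,0,0],
  [0,-40,0,0,0,0,0],
  [0,0,0,0,0,0,0],
])

```text
time: 13.0
ee_pos: [0.4895, 0.0432, 0.1825]
eef_rot: [0.0, 0.93, 0.369, -0.001]
ft_force: [0.4, 0.2, -0.4]
width: 0.0
```

```bash
python3 - <<'E'
from h import *
report()
ang=lambda d:np.degrees(np.arctan2(d[1],d[0]))
F={}
for n in ("wrist","top","side"):
  W=eyes.grab_frame(n);F[n]=W
  if n=="wrist": crop(W,0,0,640,480,"pics/w7.png",1.2)
  if n=="top": crop(W,110,150,430,350,"pics/t7.png")
  for l in ["lamp","bulb","selector_nose","selector_axis","knife_hinge","knife_handle"]:
    for d in eyes.spot_point(n,l)[:1]:
        X=at_z(W,d["position"],{"lamp":.025,"bulb":.079,"selector_nose":.058,"selector_axis":.064,"knife_hinge":.034,"knife_handle":.1}[l])[:2]; print(n,l,np.round(d["position"]),X,ang(X-AX),round(d["score"],2))
E
```

```text
t 13.0 pos [0.4895 0.0432 0.1825] yaw 43.2 tilt -1.0 F [ 0.4  0.2 -0.4] w 0.0 q [ 0.07  0.23  1.82 -0.    1.09  0.88]
wrist lamp [362.   9.] [0.61237498 0.11571046] 50.02348229090737 0.88
wrist selector_nose [370.  58.] [0.59091638 0.0928335 ] 51.207991328801114 0.63
wrist selector_axis [383. 195.] [0.54040711 0.03014149] 52.53951955185545 0.57
top selector_axis [476. 258.] [ 0.46967948 -0.26659816] -103.09964539093258 0.41
top knife_hinge [149. 284.] [0.43473927 0.40332826] 105.34375632905449 0.95
top knife_handle [131. 312.] [0.37413731 0.41932737] 112.66874468236767 0.57
side lamp [273. 260.] [0.61381579 0.11573647] 49.489665946578036 0.84
side bulb [271. 242.] [0.61442949 0.11404286] 48.71468822982968 0.6
side selector_nose [284. 247.] [0.5950532  0.09752699] 51.02868006885573 0.78
side selector_axis [323. 234.] [0.54041398 0.02572799] -27.78640644171253 0.88
side knife_hinge [262. 406.] [0.43250535 0.41762165] 105.11324028436557 0.72
side knife_handle [293. 329.] [0.44734613 0.28977296] 109.03388803172739 0.69
```

View pics/w7.png

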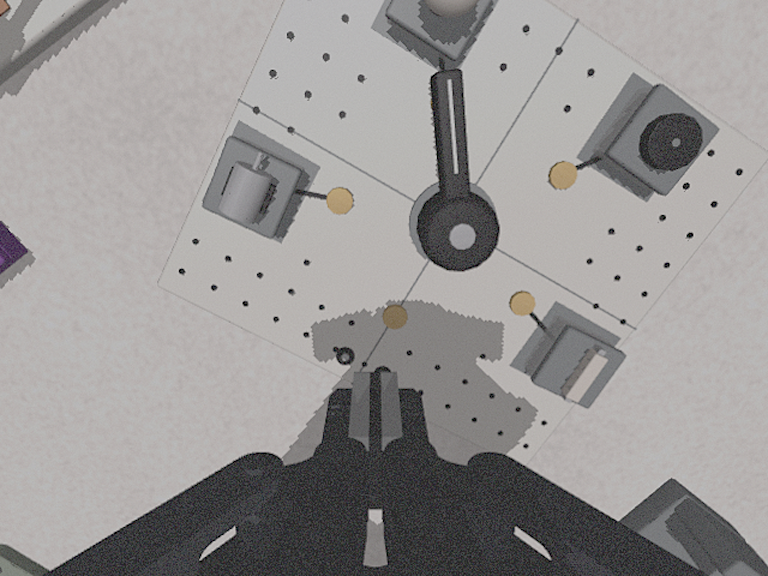

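View pics/t7.png

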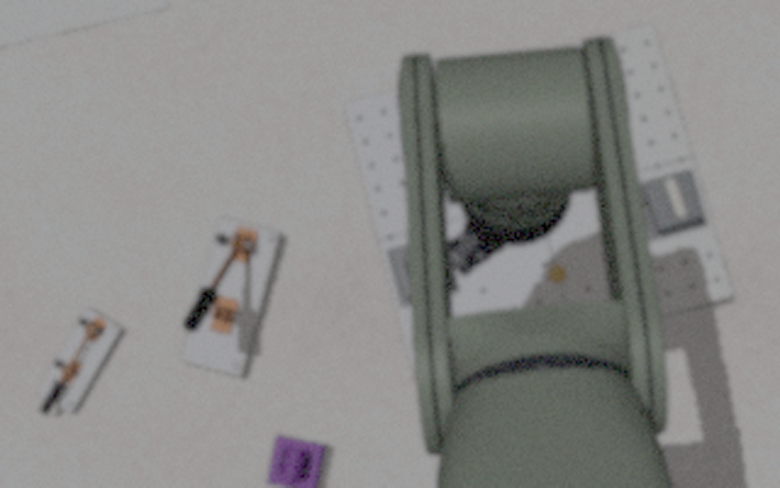

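```bash
python3 - <<'E'
from h import *
W=eyes.grab_frame("wrist")
c=lambda p:(np.array(p)+.5)/1.2-.5
ang=lambda d:np.degrees(np.arctan2(d[1],d[0]))
a=at_z(W,c((450,80)),.058)[:2];b=at_z(W,c((457,173)),.058)[:2]
print("line",ang(a-b))
# studs fit
pts=[(395,317),(523,303),(564,175),(340,201)]; an=np.pi+np.array([0,1,2,4])*2*np.pi/5
P=np.array([at_z(W,c(p),.03)[:2] for p in pts])
s=least_squares(lambda v:(np.c_[v[0]+.068*np.cos(an+v[2]),v[1]+.068*np.sin(an+v[2])]-P).ravel(),[.54,.03,.24]);print(s.x,np.degrees(s.x[2])+36,np.abs(s.fun).max())
ax=s.x[:2]
print("from fit axis",ang(a-ax),ang(b-ax)); h=at_z(W,c((462,236)),.064)[:2];print("hub",h,ang(a-h),ang(b-h))
E
```

```text
line 50.64502577753384
[0.54462907 0.03079689 0.24171537] 49.84927048821102 0.0007028542963823242
from fit axis 50.41213674873669 50.085473006273745
hub [0.54430263 0.03104701] 50.10369834340609 49.344876155736515
```

The lever points at about 50.2° and the lamp's ray is at about 49.8°, well inside the tolerance of ±4.5°. No block has moved. Next I'll go above the large switch.

move_arm([
  [0,24.4,-34.7,0,0,0,0],
  [0,24.4,-34.7,0,0,0,0],
  [0,24.4,-34.7,0,0,0,0],
  [0,24.4,-34.7,0,0,0,0],
  [0,24.4,-34.7,0,0,0,0],
  [0,24.4,-34.7,0,0,0,0],
  [0,0,0,0,0,0,-8.15],
  [0,0,0,0,0,0,-8.15],
  [0,0,0,0,0,0,-8.15],
  [0,0,0,0,0,0,-8.15],
  [0,0,0,0,0,0,-8.15],
  [0,0,0,0,0,0,-8.15],
  [0,0,0,0,0,0,-8.15],
  [0,0,0,0,0,0,-8.15],
  [0,0,0,0,0,0,-8.15],
  [0,0,0,0,0,0,-8.15],
  [0,0,0,0,0,0,-8.15],
  [0,0,0,0,0,0,-8.15],
  [0,0,0,0,0,0,-8.15],
  [0,0,0,0,0,0,-8.15],
])

```text
time: 16.1
ee_pos: [0.4567, 0.297, 0.1818]
eef_rot: [0.0, 0.193, 0.981, -0.0]
ft_force: [0.4, -0.6, -0.1]
width: -0.002
```

move_arm([
  [0,0,0,0,0,0,-8.0],
  [0,0,0,0,0,0,0],
  [0,0,0,0,0,0,0],
])

```text
time: 16.4
ee_pos: [0.4567, 0.297, 0.1817]
eef_rot: [-0.0, 0.128, 0.992, -0.0]
ft_force: [-0.8, -0.5, 0.1]
width: -0.004
```

```bash
python3 - <<'E'
from h import *
report()
W=eyes.grab_frame("wrist");crop(W,0,0,640,480,"pics/w8.png",1.2)
S=eyes.grab_frame("side");crop(S,200,180,400,400,"pics/s8.png")
T=eyes.grab_frame("top");crop(T,110,130,430,350,"pics/t8.png")
for l in ["knife_hinge","knife_handle"]:
  for n,f in(("wrist",W),("side",S)):
    print(n,l,[(np.round(d["position"]),round(d["score"],2)) for d in eyes.spot_point(n,l)[:2]])
E
```

```text
t 16.4 pos [0.4567 0.297  0.1817] yaw 165.3 tilt -1.0 F [-0.8 -0.5  0.1] w -0.004 q [ 0.56  0.31  1.71 -0.    1.12 -0.76]
wrist knife_hinge [(array([458., 159.]), 0.77), (array([308., 290.]), 0.69)]
side knife_hinge [(array([262., 409.]), 0.94), (array([269., 332.]), 0.75)]
wrist knife_handle [(array([305., 238.]), 0.91), (array([500.,  50.]), 0.66)]
side knife_handle [(array([279., 437.]), 0.57), (array([293., 332.]), 0.48)]
```

View pics/w8.png

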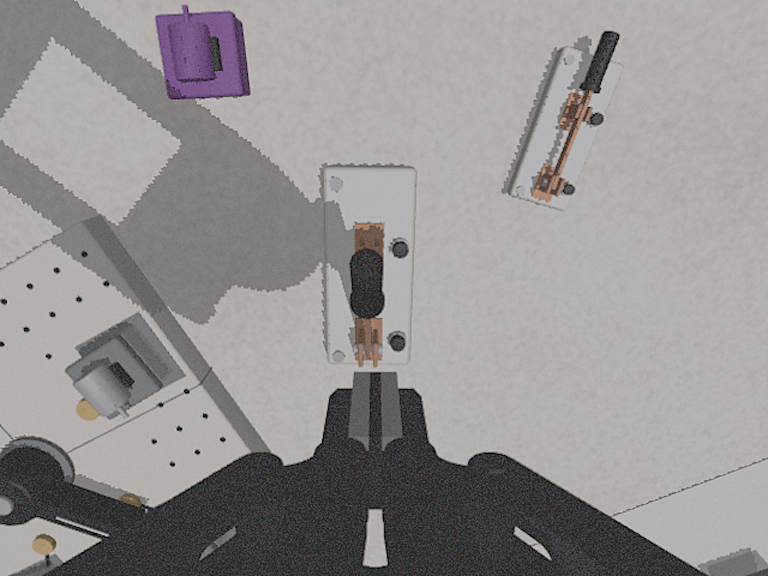

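View pics/s8.png

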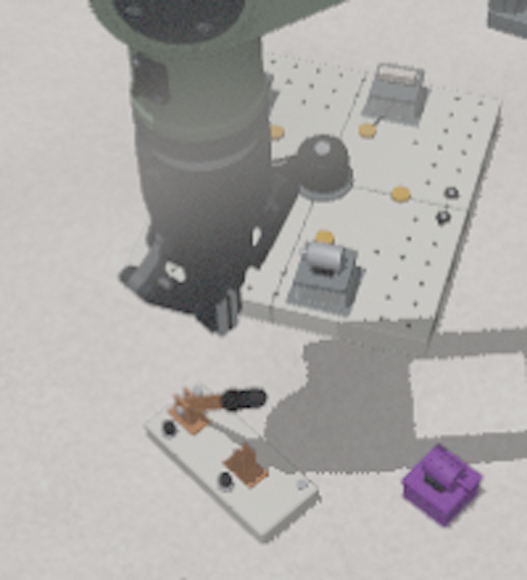

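View pics/t8.png

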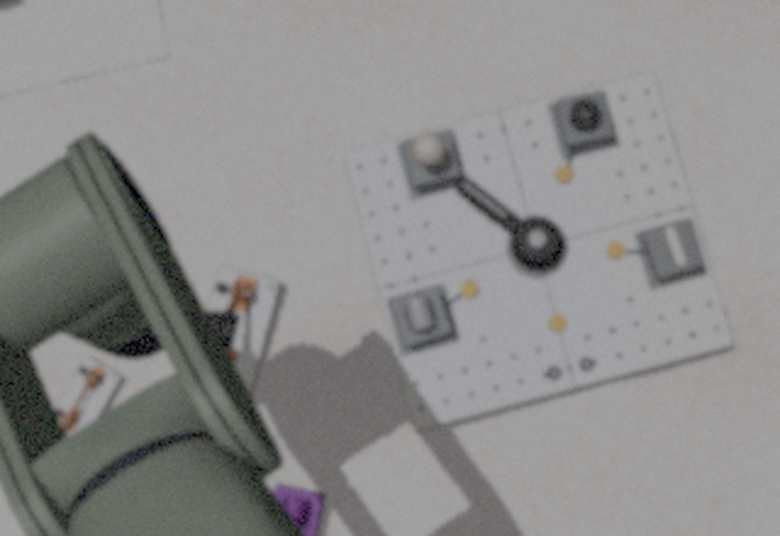

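```bash
python3 - <<'E'
from h import *
W=eyes.grab_frame("wrist");S=eyes.grab_frame("side"); s,A,y=tcp()
c=lambda p:(np.array(p)+.5)/1.2-.5
rel=lambda X:np.round(1000*A.T@(X-s["ee_pos"]),1)
for n,p,z in [("hinge end of handle",(367,305),.093),("outer end of handle",(367,262),.123),("cheek pins ctr",(369,350),.04),("jaws",(369,237),.04)]+[("corner",q,.018) for q in [(325,168),(415,168),(411,362),(329,362)]]:
    X=at_z(W,c(p),z);print(n,np.round(X,4),rel(X))
c7=lambda q:(np.array(q)+.5)/(527/200)-.5+np.array([200,180])
print("tri outer",rel(tri([(W,c((367,262))),(S,c7((258,399)))])[0]),tri([(W,c((367,262))),(S,c7((258,399)))]))
print("tri inner",tri([(W,c((367,305))),(S,c7((230,401)))]))
print("hinge est rel", rel(np.array([.504,.282,.034])))
# finger tip projected
print(proj(S,s["ee_pos"]),proj(W,s["ee_pos"])*1.2)
E
```

```text
hinge end of handle [0.4574 0.2938 0.093 ] [-1.5 -2.9 88.8]
outer end of handle [0.4288 0.3019 0.123 ] [28.2 -2.3 58.8]
cheek pins ctr [0.5048 0.2817 0.04  ] [-50.4  -2.7 141.8]
jaws [0.4363 0.2998 0.04  ] [ 20.4  -2.4 141.8]
corner [0.3944 0.2839 0.018 ] [ 57.  -28.4 163.8]
corner [0.4078 0.3352 0.018 ] [ 56.9  24.6 163.8]
corner [0.5303 0.3038 0.018 ] [-69.6  25.1 163.8]
corner [0.5165 0.2507 0.018 ] [-69.5 -29.8 163.8]
tri outer [28.  -2.3 59.9] (array([0.42905566, 0.30181863, 0.12192542]), np.float64(0.08796138938998924))
tri inner (array([0.45930308, 0.29321381, 0.08736602]), np.float64(0.28876029180101986))
hinge est rel [-49.6  -2.6 147.8]
[[283.75230891 301.55337571]] [[371.85260206 395.92275941]]
```

All the measurements agree: the hinge is 50 mm behind the TCP, 2.6 mm sideways, and the opening is 0.845 rad. The top picture shows the lever still on the lamp. I'll press the handle down along its arc to about 0.3 rad.

move_arm([
  [0,-0.4,-1.3,30.5,0,0,0],
  [0,-0.4,-1.3,30.6,0,0,0],
  [0,0,0,0,0,0,0],
  [0,4.1,0,3.2,0,0,0],
  [0,4.1,0,3.2,0,0,0],
  [0,3.9,0,3.6,0,0,0],
  [0,3.9,0,3.6,0,0,0],
  [0,3.4,0,4,0,0,0],
  [0,3.4,0,4,0,0,0],
  [0,3.1,0,4.3,0,0,0],
  [0,3.1,0,4.3,0,0,0],
  [0,2.6,0,4.6,0,0,0],
  [0,2.6,0,4.6,0,0,0],
  [0,2.1,0,4.8,0,0,0],
  [0,2.1,0,4.8,0,0,0],
  [0,0,0,0,0,0,0],
])

```text
time: 18.45
ee_pos: [0.4189, 0.3036, 0.0708]
eef_rot: [-0.001, 0.127, 0.992, -0.001]
ft_force: [-0.2, 0.5, -0.6]
width: 0.0
```

```bash
python3 - <<'E'
from h import *
report()
W=eyes.grab_frame("wrist");crop(W,0,0,640,480,"pics/w9.png",1.2)
S=eyes.grab_frame("side");crop(S,200,260,400,400,"pics/s9.png")
E
```

```text
t 18.45 pos [0.4189 0.3036 0.0708] yaw 165.4 tilt -1.0 F [-0.2  0.5 -0.6] w 0.0 q [ 0.6   0.39  1.92 -0.    0.84 -0.71]
```

View pics/w9.png

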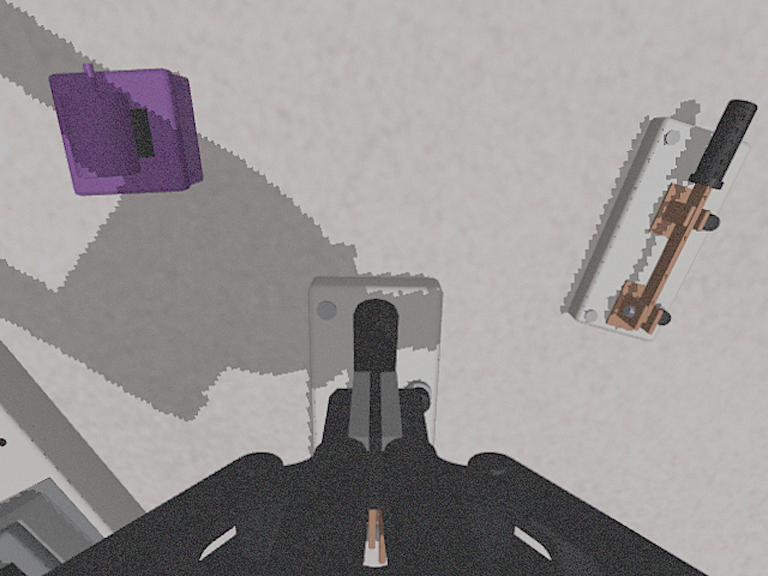

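View pics/s9.png

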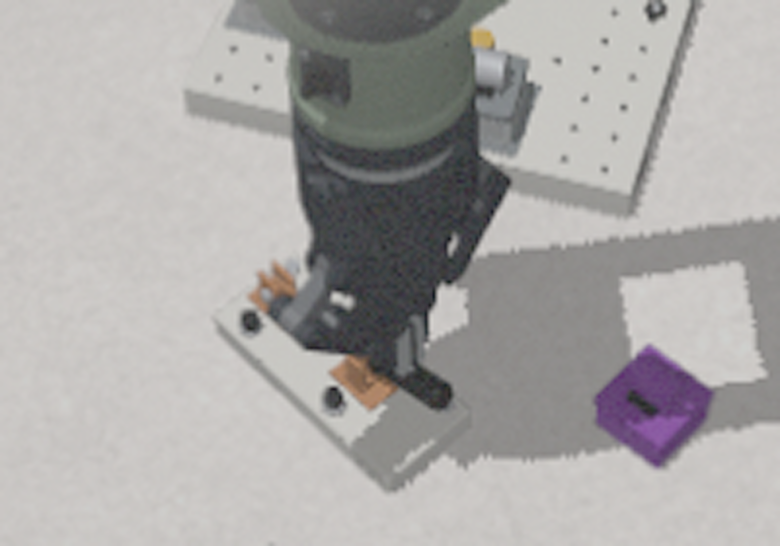

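The handle is seated under the fingertip and swinging down lightly, so I'll close it.

move_arm([
  [0,1.6,0,5,0,0,0],
  [0,1.6,0,5,0,0,0],
  [0,1.1,0,5.1,0,0,0],
  [0,1.1,0,5.1,0,0,0],
  [0,0.6,0,4,0,0,0],
  [0,0.6,0,4,0,0,0],
  [0,0,0,2,0,0,0],
  [0,0,0,1,0,0,0],
  [0,0,0,0,0,0,0],
  [0,0,0,0,0,0,0],
])

```text
time: 19.55
ee_pos: [0.413, 0.3055, 0.0409]
eef_rot: [-0.0, 0.127, 0.992, -0.0]
ft_force: [-2.4, -1.0, 5.6]
width: -0.0
```

```bash
python3 - <<'E'
from h import *
report()
W=eyes.grab_frame("wrist");crop(W,0,0,640,480,"pics/w10.png",1.2)
E
```

```text
t 19.55 pos [0.413  0.3055 0.0409] yaw 165.4 tilt -1.0 F [-2.4 -1.   5.6] w -0.0 q [ 0.61  0.43  1.96  0.    0.76 -0.7 ]
```

View pics/w10.png

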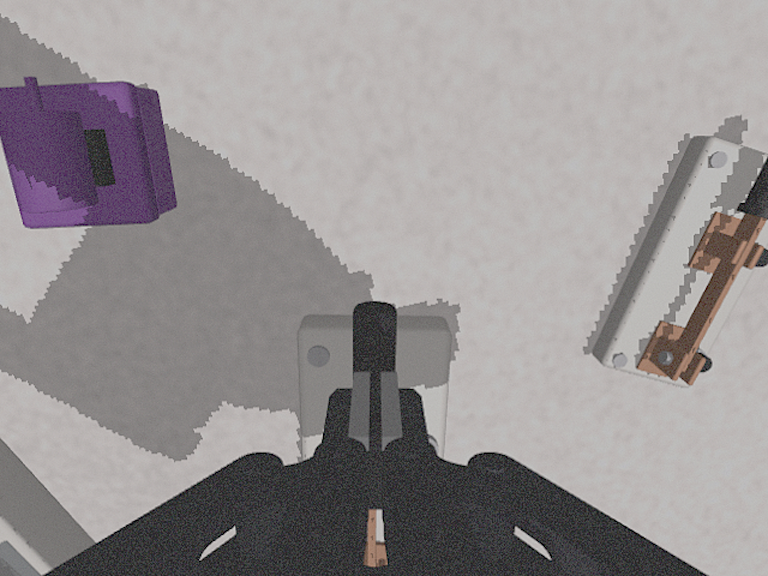

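The tip is at z = 0.041 m with 5.6 N pushing back, which is the closed height with a hard stop. I'll press a little more, hold, then rise clear.

move_arm([
  [0,0,0,1.5,0,0,0],
  [0,0,0,0,0,0,0],
  [0,0,0,0,0,0,0],
  [0,0,0,0,0,0,0],
])

```text
time: 20.0
ee_pos: [0.413, 0.3056, 0.0405]
eef_rot: [-0.0, 0.127, 0.992, 0.0]
ft_force: [-4.1, -1.1, 14.8]
width: 0.001
```

move_arm([
  [0,0,0,-10,0,0,0],
  [0,0,0,-30,0,0,0],
  [0,0,0,-40,0,0,0],
  [0,0,0,-40,0,0,0],
  [0,30,0,0,0,0,0],
  [0,40,0,0,0,0,0],
  [0,0,0,0,0,0,0],
  [0,0,0,0,0,0,0],
])

```text
time: 20.8
ee_pos: [0.3454, 0.3234, 0.1592]
eef_rot: [0.001, 0.126, 0.992, 0.0]
ft_force: [0.8, -0.5, -0.7]
width: -0.001
```

```bash
python3 - <<'E'
from h import *
report()
W=eyes.grab_frame("wrist");crop(W,0,0,640,480,"pics/w11.png",1.2)
S=eyes.grab_frame("side");crop(S,200,180,400,400,"pics/s11.png")
T=eyes.grab_frame("top");crop(T,110,130,510,350,"pics/t11.png")
ang=lambda d:np.degrees(np.arctan2(d[1],d[0]))
for n,f in(("top",T),("side",S)):
  for l,z in {"selector_axis":.064,"selector_nose":.058,"lamp":.025,"motor":.025,"buzzer":.025,"resistor":.025,"meter":0,"knife_hinge":.034,"knife_handle":.034}.items():
    print(n,l,[(np.round(at_z(f,d["position"],z)[:2],3),round(ang(at_z(f,d["position"],z)[:2]-AX),1),round(d["score"],2)) for d in eyes.spot_point(n,l)[:2]])
E
```

```text
t 20.8 pos [0.3454 0.3234 0.1592] yaw 165.5 tilt -1.0 F [ 0.8 -0.5 -0.7] w -0.001 q [ 0.73  0.22  1.9  -0.    1.02 -0.59]
top selector_axis [(array([0.545, 0.026]), np.float64(-11.6), 0.9), (array([0.53 , 0.027]), np.float64(-178.2), 0.36)]
top selector_nose [(array([0.599, 0.089]), np.float64(45.2), 0.63), (array([ 0.478, -0.267]), np.float64(-101.6), 0.61)]
top lamp [(array([0.608, 0.116]), np.float64(51.6), 0.56)]
top motor [(array([0.48 , 0.121]), np.float64(121.6), 0.73), (array([0.317, 0.23 ]), np.float64(137.4), 0.66)]
top buzzer [(array([ 0.645, -0.016]), np.float64(-22.1), 0.64), (array([0.406, 0.307]), np.float64(115.3), 0.33)]
top resistor [(array([ 0.525, -0.085]), np.float64(-96.9), 0.81)]
top meter [(array([ 0.479, -0.289]), np.float64(-100.5), 0.91)]
top knife_hinge [(array([0.501, 0.28 ]), np.float64(98.4), 0.62), (array([0.436, 0.402]), np.float64(105.2), 0.43)]
top knife_handle [(array([0.409, 0.311]), np.float64(114.5), 0.71)]
side selector_axis []
side selector_nose [(array([0.592, 0.094]), np.float64(51.1), 0.83)]
side lamp [(array([0.616, 0.12 ]), np.float64(50.2), 0.61)]
side motor [(array([0.311, 0.258]), np.float64(134.5), 0.89)]
side buzzer []
side resistor []
side meter [(array([ 0.661, -0.04 ]), np.float64(-28.7), 0.48)]
side knife_hinge [(array([0.501, 0.287]), np.float64(98.1), 0.77), (array([0.423, 0.419]), np.float64(106.4), 0.72)]
side knife_handle [(array([0.407, 0.308]), np.float64(115.0), 0.63), (array([0.378, 0.456]), np.float64(110.4), 0.42)]
```

View pics/s11.png

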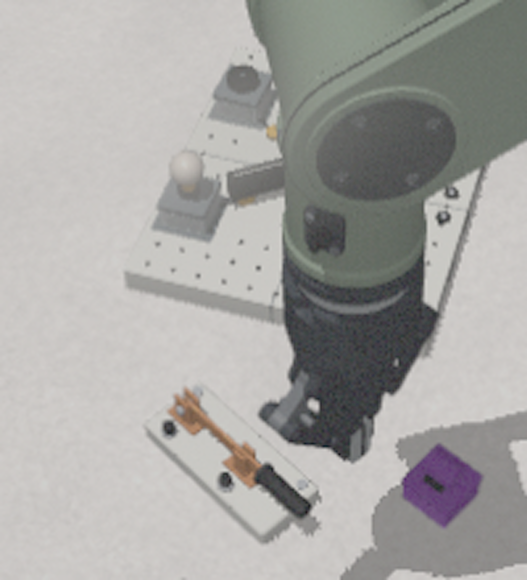

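View pics/t11.png

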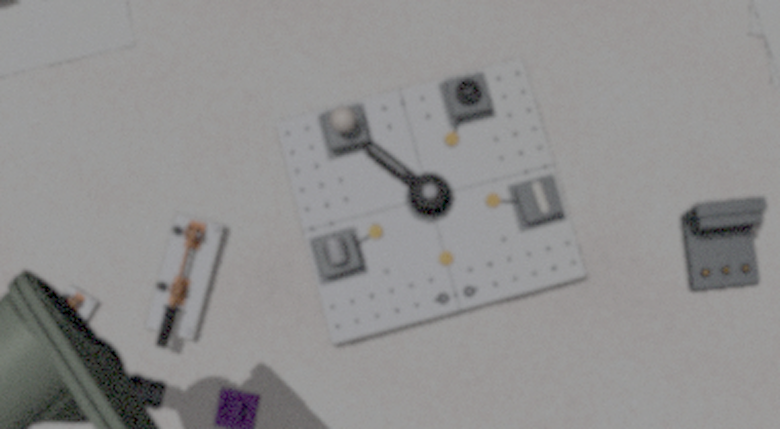

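The switch is closed, with the blade between the jaws and the handle at the base's end. The lamp, motor, buzzer, resistor and meter all look unmoved. The network's top-camera nose reading of 45° disagrees with the other readings, so I'll check the lever line by hand.

```bash
python3 - <<'E'
from h import *
T=eyes.grab_frame("top");crop(T,270,170,350,260,"pics/t12.png",6.4,2.2)
# expected lever line at lamp angle: print px for angles
im=cv2.imread("pics/t12.png")
for a,col in((49.7,(0,255,0)),(45.2,(0,0,255)),(54.2,(255,0,0))):
    u=np.array([np.cos(np.radians(a)),np.sin(np.radians(a))])
    for r in(.082,):
        p=(proj(T,np.append(AX+r*u,.058))[0]-[270,170]+.5)*6.4-.5
        cv2.circle(im,tuple(int(v) for v in p),3,col,-1)
cv2.imwrite("pics/t12.png",im)
E
```

```text
(no output)
```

View pics/t12.png

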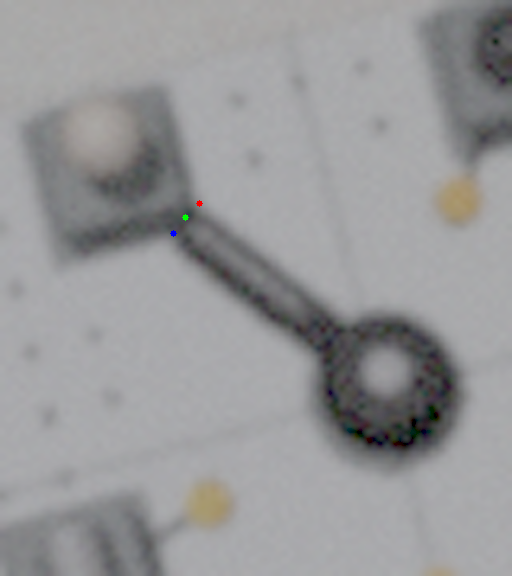

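The green dot, the lamp ray at 49.7°, sits on the lever's nose end at about (185,217) in the crop. That places the lever within about 1° of the lamp, and the 45° reading was network noise. The arm is clear of everything, so I'll hand in.

```bash
python3 - <<'E'
from h import *
report(); print(manip.sign_off())
E
```

```text
t 21.9 pos [0.3455 0.3232 0.159 ] yaw 165.4 tilt -1.0 F [0.3 0.2 0. ] w 0.001 q [ 0.73  0.22  1.9  -0.    1.02 -0.59]
the job is handed in; nothing more can be done
None
```

I pushed the selector lever clockwise, past the motor, onto the lamp block's stud. Then I pushed the large (130 mm) knife switch shut and handed in at 21.9 s. The sign-off gives no verdict.

- **Lever:** it points at about 50°, against about 49.7° for the lamp, well inside the ±4.5° limit. One network reading put the nose at 45°, but my overlay on the top picture showed the lever on the lamp's line, so I took that reading as noise. The wrist camera placed the panel about 6 mm away from where the top camera did, so I only compared angles within a single picture.
- **Switch:** it was open about 0.845 rad at the start. At the end the fingertip was at 41 mm, the height of a closed handle. It pushed back with 5.6 N, and 14.8 N when I pressed further. The pictures show the blade in the jaws.
- **Forces:** readings on the lever, taken at the pauses, stayed at about 2 N or less. The one reading while the switch was swinging down was under 1 N.
- **Blocks and meter:** the last pictures show all of them upright and where they began. The network positions scatter by up to about 10 mm (resistor), so they don't add much to that check.
- **Arm:** it ended well clear of everything, with the force reading near zero.

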